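# Open the child-proof tablet tub

### The job

Open the tub of disinfectant tablets: its child-proof cap only idles round unless it is pressed down, so press it and, keeping it pressed, turn it anticlockwise until it meets its stop, without forcing it. Then lift the cap off and set it down (do not drop it) right way up on the floor of the grey tag bin, let go of it, and leave everything else where it is.

Things in the scene. Friction and masses are not known exactly. Their poses are not given: they have to be found in the camera images.
- tub: White round tablet tub, 86 mm across, strapped to a steel foot plate (130 x 105 mm) screwed to the shelf: it cannot move. Origin: centre of the foot's underside, on the tub's axis, z up. The capped neck is at its top.
- cap_wing (a point): Centre of the upright wing (grip bar) on top of the cap: 52 mm long (x axis), 14 mm thick (y axis), 26 mm high (z up), so its top is 13 mm above and the cap's top disc 13 mm below this point. With the cap on the tub it lies on the tub's axis, 145 mm above the tub's origin. Wing and shell idle freely either way round on an inner cap until pressed.
- cap_disc (a point): Centre of the cap's flat top disc (68 mm across), 13 mm below the wing's centre. Pressed with 4 N the cap sinks 1.5 mm on its seal; then its sprung shell goes 5.5 mm to a solid stop: 5 N starts it, 8.5 N brings it 2.5 mm to the hidden drive teeth, 12 N into full mesh; turn under 12 to 18 N. Teeth are 0.52 rad apart: it may ride on them and drop 3 mm as it turns.
- tub_rim (a point): Centre of the tub neck's rim, 112 mm above the tub's origin. In mesh, the cap turns anticlockwise seen from above: from the start, it is clear of the neck's lugs after 0.6 to 1.3 rad and meets a solid end stop after 0.8 to 1.6 rad (friction is up to 0.35 N m; above that it is the stop). Then lift 20 mm straight up; re-grip first if it binds (side load).
- cap: Inner part of the cap, of the whole cap's place: ribbed grey plastic round, 68 mm across, 36.5 mm high without the wing, 0.11 kg. Origin: on its axis at the lower edge of the skirt, 49.5 mm below the wing's centre, z up. The wing's yaw is not this body's. More than 60 N between cap and tub, in any direction, breaks them.
- bin: Grey plastic open tag bin, fixed to the shelf, 170 x 170 mm outside, walls 4 mm thick and 45 mm high, inside 162 x 162 mm. Origin: centre of its underside, z up; its inner floor is 6 mm above the origin.
- mug: White enamel mug, 76 mm across, 80 mm high, origin under its centre; leave alone.
- tag0: Yellow piglet tag, 57 x 34 mm, flat on the shelf; leave alone.
- tag1: The other yellow piglet tag, as the first; leave alone.
- jar: Round jar with a plain flat cap, 68 mm across, 85 mm high; leave alone.
- stick: Wooden marking stick, 118 x 18 x 18 mm, lying; leave alone.
- brush: Brush lying on the shelf; leave alone.
- driver: Screwdriver lying on the shelf; leave alone.
Not all that is in view belongs to the job. Leave any pink look-alike of the cap alone.

How it is judged (in metres and radians):
On the way, in this order (a step that is already met when the one before it is completed fails the run):
1. the cap has been unlocked and lifted off the tub, right way up (z of cap in the frame of tub above 0.115 m and angle between cap's own z axis and vertical below 0.35 rad), for 0.1 s.
2. the cap has been brought down to the bin's floor while still held (z of cap in the frame of bin below 0.018 m and horizontal distance between cap and bin below 0.062 m and contact force between the fingers and cap above 0.5 N), for 0.05 s.
At the end, for the whole second after the job is handed in: The cap stands right way up (within 0.15 rad) on the floor of the bin, its axis within 62 mm of the bin's centre, its lower edge within 7 mm of the floor, at rest and released; the tub is open (z of cap in the frame of bin below 0.013 m and horizontal distance between cap and bin below 0.062 m and angle between cap's own z axis and vertical below 0.15 rad and linear speed of cap below 0.02 m/s and contact force between the fingers and cap below 0.1 N); the robot touches nothing.
It fails at once if the cap or the tub's neck is forced: more than 60 N between cap and tub (contact force between cap and tub above 60 N).
It fails at once if a bystander is moved by more than 30 mm (distance of any of mug, tag0, tag1, jar, stick, brush, driver from where it was at the start of the episode above 0.03 m).
It also fails if it takes over 69 s, if anything falls off the work surface, if the arm or the gripper's body presses on something with over 40 N, if the wrist force passes 120 N, or if a joint passes its speed limit or range.

### The arm

A 6-joint arm with a two-finger parallel gripper is mounted at the origin on the work surface. World frame = base frame: x ahead of the robot, y to its left, z up, the work surface at z = 0. Lengths are in m, angles in degrees, forces in N, time in s.
With the tool pointing down it reaches from about 0.25 to 0.775 m from the base axis. Payload 4 kg.
Tool frame: the origin (TCP) lies at the centre of the arm's flange, where the gripper is bolted on; the fingertips stand 173 mm ahead of it and the grasp point (between the pads) lies 155 mm ahead of it; z points along the fingers, y is the line along which they close (so a half turn about z gives the same grasp; the last joint's range is limited). The gripper opens to 85 mm and grips with 20 to 120 N. Pads are 22 mm wide; open, the fingers measure 114 mm over their backs; the gripper's body (76 mm by 85 mm) begins 54 mm behind the grasp point. The pads swing forward as they close: fully open they stand 13 mm farther back than shut.
Start: joints at [57.519, 4.996, 78.535, -0, 96.463, -5.907], TCP at [0.246, 0.492, 0.405] pointing down, gripper open.
Joint ranges: [-177.83, 177.83], [-43.37, 116.18], [15.69, 146.23], [-61.86, 241.86], [9.47, 152.12], [-147.06, 147.06]. Speed limits (degrees/s): [159.86, 159.86, 180, 180, 180, 180].

### API

Orientations are given as a 3x3 rotation matrix whose columns are the frame's x, y, z axes.
In Python, from workcell import ctrl gives the robot as it stands. The module is installed in compiled form; this text tells all that it offers. Calls block until the motion is done:
- ctrl.move_pose(position, orientation): joint-space move of the TCP to a pose.
- ctrl.line_to(position, orientation=None, feed=0.15, stop_force=None): straight line of the TCP; orientation=None keeps the orientation; feed is the mean speed in m/s. With stop_force (N) it stops when the force on the tool has changed by that much, and returns True; else False.
- ctrl.goto_joints(angles): joint-space move.
- ctrl.ungrasp() and ctrl.close_gripper(force=None): open the fingers fully, or close them until they stop; force is the grip in N (None keeps the last).
- ctrl.pause(seconds).
- ctrl.inverse_kinematics(position, orientation): joint angles nearest the present ones, or None.
- ctrl.sense(): the state.
- ctrl.get_image(name): name is "scene" or "top"; returns the picture (384x512x3 uint8, blue, green, red); there is no depth.
- ctrl.camera_info(name): a dict with "camera_matrix" (3x3 intrinsics, pixels), "rvec" (rotation vector, rad) and "tvec" (3), from world to camera coordinates, as OpenCV has them. Camera axes: x right, y down, z forward; pixel columns grow to the right and rows downward; lengths in m; the calibration is good to about 2 mm. A picture is of the moment at which its call begins. camera_info takes no time and is no camera call.
A pose or a line that the arm cannot do raises ctrl.PlanningError and nothing moves.
- ctrl.sign_off(): hands the job in; it is judged then, once.
Trained networks look in the newest picture that a camera, given by its name, has taken for a name from the list of things; names that differ only in an ending like _2 or _b are one class to them, and where a whole thing is asked for, a point or a joint stands for the part that bears it (a point fixed in the world has none). Each returns a list of dicts, best first, with "score" (0 to 1); they miss things now and then, are a little off and sometimes report something else, mostly with a low value. They report only what shows in the picture. A call takes as long as a camera call. They do not tell look-alikes from the thing itself.
- ctrl.search_frame(camera, query): "centre" ([x, y, z] in m, in world coordinates, good to about 4 mm: the middle of the surface that is visible of it).
- ctrl.tip_of(camera, query): "centre" ([x, y, z] in m, in world coordinates, good to about 4 mm: a listed point, or the origin of a listed thing).
The state is a dict: "clock": time; "q": joint angles; "joint_velocities": joint speeds; "joint_efforts": joint torques, N m; "ee_pos": TCP position; "tcp_rot": TCP orientation; "contact_force": force on the tool from outside, world axes, zero at the start; "wrist_torque": the same for the moment, N m; "opening": finger opening in m; "finger_force": force on a finger pad.
Only numpy, scipy, OpenCV 4.12 (cv2) and the standard library are available. Lean on these libraries where they do the work, as an engineer would, in place of code of your own. Each camera call takes 0.05 s, during which the arm holds its last target. There are 200 camera calls.

## Working session

There is one attempt and no reset: what is moved stays moved. The work goes in short steps, each a Python script; the robot and the scene stay as the last script left them, time stands still between calls to the robot, and variables do not carry over. Pictures are saved under pics/ and viewed, at most 10 in all, crops included, and the job is handed in when it is done.

```bash
mkdir -p pics
python3 - <<'E'
from workcell import ctrl
import cv2,numpy as np
for c in ("scene","top"):
    im=ctrl.get_image(c); cv2.imwrite(f"pics/{c}0.png",im)
    i=ctrl.camera_info(c); R=cv2.Rodrigues(np.array(i["rvec"]))[0]
    print(c,"pos",(-R.T@np.array(i["tvec"]).ravel()).round(3),np.array(i["camera_matrix"]).round(1).tolist())
    for q in ("cap_wing","cap_disc","tub_rim","cap","tub","bin","jar","mug"):
        print(q,[(np.round(d["centre"],3).tolist(),round(d["score"],2)) for d in ctrl.tip_of(c,q)][:4])
s=ctrl.sense();print({k:np.round(v,3).tolist() for k,v in s.items()})
E
```

```text
scene pos [1.122 0.119 0.854] [[357.8, 0.0, 255.8], [0.0, 357.8, 191.0], [0.0, 0.0, 1.0]]
cap_wing [([0.522, -0.312, 0.049], 0.94), ([0.677, -0.183, 0.046], 0.86), ([0.524, -0.168, 0.146], 0.68)]
cap_disc [([0.521, -0.314, 0.038], 0.93), ([0.674, -0.186, 0.034], 0.8), ([0.52, -0.165, 0.134], 0.55)]
tub_rim [([0.52, -0.168, 0.109], 0.87)]
cap [([0.523, -0.17, 0.097], 0.79), ([0.672, -0.186, -0.002], 0.69), ([0.518, -0.315, 0.003], 0.62), ([0.547, -0.006, -0.003], 0.48)]
tub [([0.526, -0.168, -0.003], 0.93)]
bin [([0.547, 0.176, 0.001], 0.9)]
jar [([0.778, 0.169, 0.004], 0.81), ([0.548, 0.175, 0.001], 0.55)]
mug [([0.406, -0.016, 0.001], 0.65)]
top pos [ 0.326 -0.029  1.36 ] [[431.1, 0.0, 254.9], [0.0, 431.1, 197.1], [0.0, 0.0, 1.0]]
cap_wing [([0.676, -0.184, 0.049], 0.82), ([0.529, -0.315, 0.049], 0.72), ([0.522, -0.168, 0.147], 0.62)]
cap_disc [([0.524, -0.314, 0.036], 0.9), ([0.523, -0.173, 0.132], 0.85), ([0.678, -0.187, 0.041], 0.66)]
tub_rim [([0.518, -0.17, 0.112], 0.67)]
cap [([0.52, -0.169, 0.097], 0.88), ([0.524, -0.31, -0.002], 0.73), ([0.676, -0.187, 0.001], 0.59)]
tub [([0.524, -0.172, -0.001], 0.91), ([0.713, 0.008, -0.003], 0.31)]
bin [([0.548, 0.179, -0.001], 0.61)]
jar [([0.772, 0.166, -0.002], 0.89)]
mug [([0.404, -0.016, 0.002], 0.68)]
{'clock': 0.9, 'q': [57.52, 4.995, 78.534, 0.001, 96.464, -5.909], 'joint_velocities': [-0.039, 0.018, 0.055, -0.024, -0.063, 0.048], 'joint_efforts': [-0.001, -35.172, -31.347, -0.0, 0.0, -0.0], 'ee_pos': [0.246, 0.492, 0.405], 'tcp_rot': [[-0.894, 0.447, 0.0], [0.447, 0.894, 0.0], [-0.0, 0.0, -1.0]], 'contact_force': [-0.216, 0.638, -1.026], 'wrist_torque': [0.019, 0.039, -0.002], 'finger_force': 0.0, 'opening': 0.085}
```

```bash
python3 -c "
import cv2,numpy as np
a=cv2.imread('pics/scene0.png');b=cv2.imread('pics/top0.png');cv2.imwrite('pics/both0.png',cv2.resize(np.vstack([a,b]),(450*512//338//1,600)) if 0 else np.hstack([a,b])[:, :])
"
```

```text
(no output)
```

View pics/scene0.png

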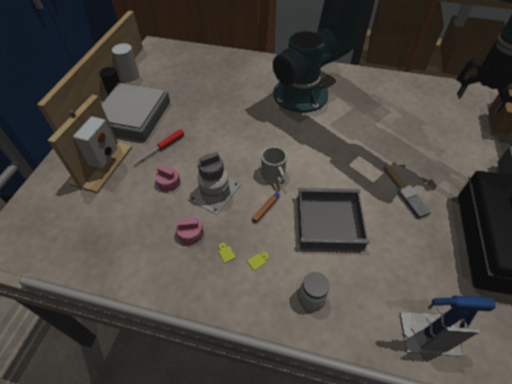

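View pics/top0.png

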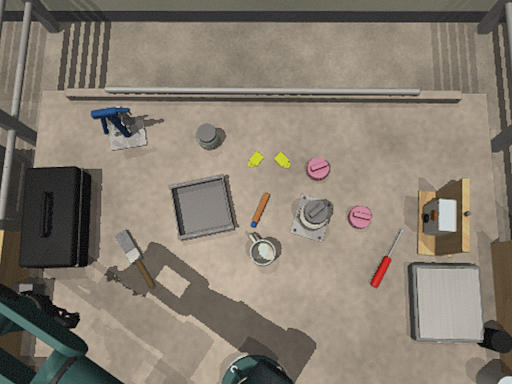

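Run:
```python
import cv2,numpy as np
a=cv2.imread('pics/top0.png')[175:245,280:360];b=cv2.imread('pics/scene0.png')[140:210,175:255]
cv2.imwrite('pics/crop.png',np.hstack([cv2.resize(x,(400,350),interpolation=cv2.INTER_CUBIC) for x in(a,b)]))
```

```text
(no output)
```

View pics/crop.png

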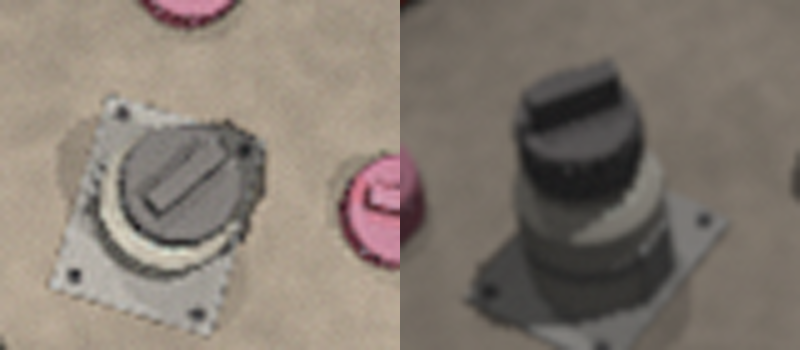

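```bash
cat > h.py <<'E'
from workcell import ctrl
import cv2,numpy as np
def ray(c,uv,z):
    i=ctrl.camera_info(c);R=cv2.Rodrigues(np.array(i["rvec"]))[0];t=np.array(i["tvec"]).ravel()
    o=-R.T@t;d=R.T@np.linalg.inv(np.array(i["camera_matrix"]))@np.array([*uv,1.]);return o+d*(z-o[2])/d[2]
def rot(yaw): # tool down, tool y axis at yaw (rad)
    y=np.array([np.cos(yaw),np.sin(yaw),0]);z=np.array([0,0,-1.]);return np.column_stack([np.cross(y,z),y,z])
E
python3 - <<'E'
from h import *
f=lambda c,p:(280+p[0]/5,175+p[1]/5) if c=="top" else (175+(p[0]-400)/5,140+p[1]/5)
for c,a,b in(("top",(153,208),(230,147)),("top",(160,213),(234,153)),("scene",(530,112),(618,78)),("scene",(525,102),(610,66))):
    A,B=[ray(c,f(c,p),.158) for p in(a,b)];d=B-A
    print(c,((A+B)/2).round(4),np.linalg.norm(d).round(4),np.degrees(np.arctan2(d[1],d[0])).round(1)%180)
y0=np.radians(0)
for deg in range(0,360,30):
    q=ctrl.inverse_kinematics([.522,-.169,.36],rot(np.radians(deg)));print(deg,None if q is None else np.round(q,1))
E
```

```text
top [ 0.5197 -0.1712  0.158 ] 0.056 129.2
top [ 0.5166 -0.1742  0.158 ] 0.0543 129.8
scene [ 0.5319 -0.1626  0.158 ] 0.0506 133.0
scene [ 0.5253 -0.1686  0.158 ] 0.0501 135.5
0 [-23.9   5.6  83.   -0.   91.4 -23.9]
30 [-23.9   5.6  83.   -0.   91.4 -53.9]
60 [-23.9   5.6  83.   -0.   91.4 -83.9]
90 [ -23.9    5.6   83.    -0.    91.4 -113.9]
120 [ -23.9    5.6   83.    -0.    91.4 -143.9]
150 None
180 None
210 [-23.9   5.6  83.   -0.   91.4 126.1]
240 [-23.9   5.6  83.   -0.   91.4  96.1]
270 [-23.9   5.6  83.   -0.   91.4  66.1]
300 [-23.9   5.6  83.   -0.   91.4  36.1]
330 [-23.9   5.6  83.   -0.   91.4   6.1]
```

Run:
```python
from h import *
P=[.522,-.1695];Y=np.radians(221)
ctrl.move_pose([*P,.40],rot(Y))
ctrl.pause(.3)
s=ctrl.sense();print(s["contact_force"],s["wrist_torque"],s["clock"])
print(ctrl.line_to([*P,.308],feed=.08,stop_force=6))
s=ctrl.sense();print(s["ee_pos"],s["contact_force"])
ctrl.close_gripper(80)
ctrl.pause(.3)
for _ in range(3):
    s=ctrl.sense();print(np.round(s["ee_pos"],4),np.round(s["contact_force"],2),np.round(s["wrist_torque"],3),s["opening"],s["finger_force"],s["clock"]);ctrl.pause(.05)
cv2.imwrite("pics/grip.png",cv2.resize(ctrl.get_image("scene")[90:210,150:310],(640,480)))
```

```text
[-0.00839726  0.24156978 -0.03168256] [ 0.00686847 -0.06097444 -0.00601542] 3.7417
False
[ 0.52222144 -0.16959599  0.30884615] [-0.00162169  0.47004466 -0.30873073]
[ 0.5221 -0.1695  0.3083] [-0.01  0.47  3.05] [ 0.184  0.02  -0.006] 0.012356041128515528 81.00045561790466 6.0
[ 0.5221 -0.1695  0.3083] [-0.58  1.07  3.92] [ 0.217 -0.059  0.021] 0.012603470394236111 81.02921962738037 6.05
[ 0.5221 -0.1695  0.3083] [-0.73  0.88  1.54] [ 0.201 -0.001  0.005] 0.012327185010644387 81.05884194374084 6.1
```

View pics/grip.png

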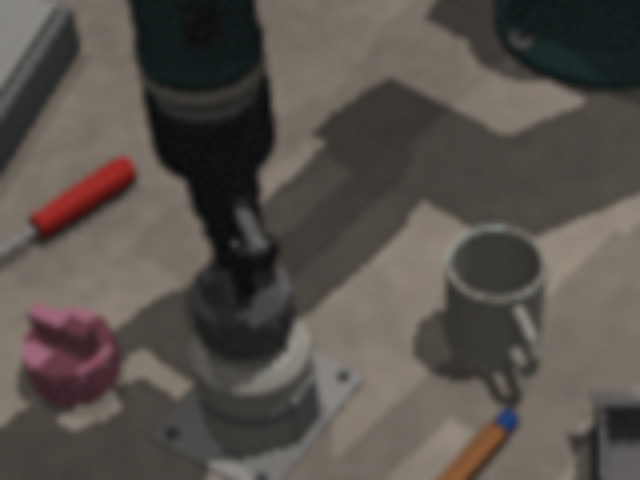

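The wing sits between the pads (crop pixel ~245,280), mug and others are untouched. Now press.

```bash
cat >> h.py <<'E'
def avg(n=5):
    S=[]
    for _ in range(n): S.append(ctrl.sense());ctrl.pause(.02)
    return [np.mean([s[k] for s in S],0) for k in("ee_pos","contact_force","wrist_torque")]
def show(tag,a): print(tag,np.round(a[0],4),np.round(a[1],1),np.round(a[2],3),round(ctrl.sense()["clock"],2))
E
python3 - <<'E'
from h import *
P=[.522,-.1695];R=rot(np.radians(221));z=.308
while z>.297:
    z-=.0007
    ctrl.line_to([*P,z],R,feed=.01)
    a=avg();show(round(z,4),a)
    if a[1][2]>14: break
E
```

```text
0.3073 [ 0.5221 -0.1695  0.3075] [0.2 1.  3.7] [ 0.211 -0.046 -0.022] 6.53
0.3066 [ 0.5221 -0.1695  0.3068] [0.2 1.1 4. ] [ 0.228 -0.071 -0.025] 6.87
0.3059 [ 0.5221 -0.1695  0.3062] [0.2 1.3 5.5] [ 0.258 -0.011 -0.001] 7.2
0.3052 [ 0.5221 -0.1695  0.3057] [-0.   1.3  5.8] [0.305 0.049 0.009] 7.53
0.3045 [ 0.5221 -0.1695  0.3052] [-0.7  1.7  6.4] [ 0.29   0.074 -0.022] 7.87
0.3038 [ 0.522  -0.1695  0.3047] [-0.6  1.9  7.2] [ 0.322  0.152 -0.014] 8.2
0.3031 [ 0.522  -0.1695  0.3043] [-0.7  1.9  7.9] [ 0.364  0.222 -0.012] 8.53
0.3024 [ 0.522  -0.1695  0.3042] [-2.2  2.4 10.1] [ 0.435  0.382 -0.006] 8.87
0.3017 [ 0.522  -0.1694  0.3041] [-2.7  2.8 12.1] [ 0.486  0.536 -0.008] 9.2
0.301 [ 0.5219 -0.1694  0.3039] [-3.7  2.8 14.3] [0.545 0.718 0.001] 9.53
```

```bash
cat > turn.py <<'E'
from h import *
import sys,json
def turn(p,yaw,maxyaw,F0=15,step=3,lim=.45):
    p=np.array(p,float);a=avg(3)
    while yaw<maxyaw:
        F=a[1]
        p[:2]+=np.clip(.00015*F[:2],-.0005,.0005)
        p[2]+=np.clip((F[2]-F0)*.0003,-.0012,.0012)
        d=step if 11.5<F[2]<19 else 0
        yaw+=d
        ctrl.line_to(p,rot(np.radians(yaw)),feed=.02)
        a=avg(3);y=ctrl.sense()["tcp_rot"][:,1]
        show((yaw,round(np.degrees(np.arctan2(y[1],y[0]))%360,1),p.round(4).tolist()),a)
        if abs(a[2][2])>lim: print("torque limit");break
        if ctrl.sense()["clock"]>45:break
    json.dump([p.tolist(),yaw],open("st.json","w"))
E
python3 - <<'E'
from turn import *
turn([.522,-.1695,.301],221,260)
E
```

```text
(224, np.float64(224.0), [0.5215, -0.1691, 0.3007]) [ 0.5217 -0.1692  0.3041] [-3.   2.1 14.8] [0.467 0.586 0.087] 9.88
(227, np.float64(227.0), [0.521, -0.1687, 0.3006]) [ 0.5215 -0.169   0.3042] [-1.5  2.1 15.1] [0.346 0.403 0.077] 10.18
(230, np.float64(230.0), [0.5208, -0.1684, 0.3006]) [ 0.5214 -0.1688  0.3042] [-1.   1.1 14. ] [0.281 0.271 0.06 ] 10.48
(233, np.float64(233.0), [0.5207, -0.1683, 0.3003]) [ 0.5213 -0.1687  0.3042] [-0.6  0.9 14.7] [0.234 0.287 0.034] 10.78
(236, np.float64(236.0), [0.5206, -0.1681, 0.3002]) [ 0.5213 -0.1686  0.3042] [ 0.3  1.2 14.9] [0.251 0.245 0.057] 11.08
(239, np.float64(239.0), [0.5206, -0.1679, 0.3002]) [ 0.5213 -0.1685  0.3041] [-0.6 -0.1 14.8] [0.198 0.253 0.066] 11.38
(242, np.float64(242.0), [0.5205, -0.168, 0.3002]) [ 0.5213 -0.1685  0.3037] [-0.   0.5 13. ] [0.181 0.084 0.036] 11.68
(245, np.float64(245.0), [0.5205, -0.1679, 0.2996]) [ 0.5214 -0.1684  0.3023] [ 0.6  0.3 10.7] [ 0.082 -0.117 -0.018] 11.98
(245, np.float64(245.0), [0.5206, -0.1679, 0.2984]) [ 0.5214 -0.1684  0.3014] [ 0.4  0.4 12. ] [ 0.114 -0.005 -0.011] 12.28
(248, np.float64(248.0), [0.5207, -0.1678, 0.2975]) [ 0.5215 -0.1683  0.3012] [-0.4  0.8 13.9] [ 0.206  0.179 -0.067] 12.58
(251, np.float64(251.0), [0.5206, -0.1677, 0.2971]) [ 0.5214 -0.1683  0.3011] [-0.7  1.  14.9] [ 0.171  0.201 -0.084] 12.88
(254, np.float64(254.0), [0.5205, -0.1675, 0.2971]) [ 0.5214 -0.1682  0.3012] [-0.5  0.5 14.2] [ 0.102  0.128 -0.08 ] 13.18
(257, np.float64(257.0), [0.5204, -0.1674, 0.2968]) [ 0.5214 -0.1682  0.3011] [-0.2  0.4 15.1] [ 0.125  0.169 -0.072] 13.48
(260, np.float64(260.0), [0.5204, -0.1674, 0.2968]) [ 0.5214 -0.1681  0.3011] [-0.1  0.4 14.9] [ 0.129  0.127 -0.073] 13.78
```

Run:
```python
from turn import *
p,y=json.load(open("st.json"))
turn(p,y,350)
```

```text
(263, np.float64(263.0), [0.5204, -0.1674, 0.2967]) [ 0.5214 -0.1681  0.3011] [-0.3  0.6 15.2] [ 0.149  0.15  -0.084] 14.13
(266, np.float64(266.0), [0.5204, -0.1673, 0.2968]) [ 0.5214 -0.1681  0.3011] [-0.5  0.7 14.8] [ 0.094  0.132 -0.085] 14.43
(269, np.float64(269.0), [0.5203, -0.1672, 0.2967]) [ 0.5213 -0.168   0.3011] [ 0.6  0.1 15.4] [ 0.109  0.111 -0.066] 14.73
(272, np.float64(272.0), [0.5204, -0.1672, 0.2968]) [ 0.5214 -0.1679  0.3011] [ 0.8 -0.3 15.2] [ 0.102  0.096 -0.074] 15.03
(275, np.float64(275.0), [0.5205, -0.1672, 0.2969]) [ 0.5215 -0.168   0.3012] [-0.  -0.4 15.2] [ 0.132  0.155 -0.06 ] 15.33
(278, np.float64(278.0), [0.5205, -0.1673, 0.297]) [ 0.5215 -0.168   0.3011] [ 0.   0.7 14.9] [ 0.159  0.105 -0.044] 15.63
(281, np.float64(281.0), [0.5205, -0.1672, 0.2969]) [ 0.5215 -0.1679  0.3011] [-0.3  0.8 15. ] [ 0.114  0.113 -0.044] 15.93
(284, np.float64(284.0), [0.5205, -0.167, 0.2969]) [ 0.5214 -0.1678  0.3011] [ 0.   0.5 15.1] [ 0.051  0.097 -0.031] 16.23
(287, np.float64(287.0), [0.5205, -0.167, 0.2969]) [ 0.5214 -0.1678  0.3011] [-0.3  0.  14.8] [ 0.094  0.086 -0.034] 16.53
(290, np.float64(290.0), [0.5204, -0.167, 0.2969]) [ 0.5214 -0.1677  0.3012] [-0.1 -0.  14.5] [ 0.069  0.065 -0.073] 16.83
(293, np.float64(293.0), [0.5204, -0.167, 0.2967]) [ 0.5214 -0.1677  0.3011] [-0.1  0.4 15.7] [ 0.113  0.11  -0.085] 17.13
(296, np.float64(295.9), [0.5204, -0.1669, 0.2969]) [ 0.5214 -0.1676  0.3011] [ 0.2  0.9 14.9] [ 0.135  0.107 -0.258] 17.43
(299, np.float64(298.9), [0.5204, -0.1668, 0.2969]) [ 0.5213 -0.1676  0.3011] [-0.5  0.2 15.1] [ 0.189  0.134 -0.762] 17.73
torque limit
```

Run:
```python
from turn import *
p,y=json.load(open("st.json"));p=np.array(p)
R=rot(np.radians(297.3))
ctrl.line_to(p,R,feed=.02);show("relax",avg(3))
for dz in (.003,.003,.002,.002,.002,.003,.003,.004,.005,.005):
    a=avg(3);p[:2]+=np.clip(.00015*a[1][:2],-.0004,.0004)
    p[2]+=dz
    ctrl.line_to(p,R,feed=.015);a=avg(3);show(p.round(4),a)
    if a[1][2]<-12: print("binding");break
s=ctrl.sense();print(s["opening"],s["finger_force"])
json.dump([p.tolist(),297.3],open("st.json","w"))
```

```text
relax [ 0.5213 -0.1675  0.3011] [ 0.3  0.5 14.4] [ 0.179  0.131 -0.439] 18.03
[ 0.5204 -0.1667  0.2999] [ 0.5214 -0.1675  0.3018] [ 3.8 -1.4  7.4] [-0.298 -0.659 -0.364] 18.48
[ 0.5208 -0.1669  0.3029] [ 0.5216 -0.1675  0.3045] [ 2.7 -1.2  7. ] [-0.233 -0.6   -0.002] 18.93
[ 0.5212 -0.1671  0.3049] [ 0.5218 -0.1676  0.3058] [ 3.2 -0.9  6. ] [-0.287 -0.649  0.002] 19.32
[ 0.5216 -0.1672  0.3069] [ 0.5219 -0.1675  0.3071] [ 3.4 -1.7  4.8] [-0.3   -0.665  0.007] 19.7
[ 0.522  -0.1674  0.3089] [ 0.5219 -0.1672  0.3085] [ 2.6 -0.6  3.1] [-0.135 -0.5   -0.029] 20.08
[ 0.5223 -0.1675  0.3119] [ 0.5219 -0.1671  0.3109] [ 1.1  1.2 -0.8] [ 0.167 -0.279 -0.032] 20.53
[ 0.5225 -0.1674  0.3149] [ 0.5224 -0.1675  0.3149] [ 0.7  0.3 -0.7] [ 0.047 -0.065  0.031] 20.98
[ 0.5225 -0.1673  0.3189] [ 0.5226 -0.1673  0.3191] [ 0.1  0.3 -0.9] [-0.015 -0.03  -0.007] 21.5
[ 0.5224 -0.1673  0.3239] [ 0.5225 -0.1673  0.324 ] [-0.1 -0.1 -1. ] [-0.006  0.023  0.012] 22.08
[ 0.5225 -0.1673  0.3289] [ 0.5225 -0.1673  0.329 ] [-0.2 -0.  -1.2] [-0.004 -0.019 -0.016] 22.67
0.012294644535919433 80.56509017944336
```

Run:
```python
from turn import *
p,y=json.load(open("st.json"));R=rot(np.radians(y))
ctrl.line_to([p[0],p[1],.40],R,feed=.1)
show("up",avg(3))
ctrl.move_pose([.5475,.177,.36],R);ctrl.pause(.3);show("bin",avg(3))
cv2.imwrite("pics/bin.png",np.hstack([cv2.resize(ctrl.get_image("scene")[80:280,200:400],(400,400)),cv2.resize(ctrl.get_image("top")[120:260,140:280],(400,400))]))
for q in("tub_rim","bin","cap_wing","cap"):
  for c in("scene","top"): print(c,q,[(np.round(d["centre"],3).tolist(),round(d["score"],2)) for d in ctrl.tip_of(c,q)][:4])
```

```text
up [ 0.5224 -0.1673  0.399 ] [-0.7  0.2 -1.2] [-0.017  0.012  0.002] 23.57
bin [0.5477 0.1762 0.3601] [ 0.2  0.5 -0.8] [0.016 0.015 0.017] 25.23
scene tub_rim [([0.524, -0.168, 0.112], 0.84), ([0.397, -0.401, 0.004], 0.51)]
top tub_rim [([0.517, -0.17, 0.109], 0.57)]
scene bin [([0.544, 0.178, 0.002], 0.75)]
top bin [([0.549, 0.18, 0.003], 0.75), ([0.711, -0.068, -0.001], 0.24)]
scene cap_wing [([0.525, -0.313, 0.049], 0.9), ([0.674, -0.182, 0.047], 0.75), ([0.547, 0.177, 0.196], 0.57)]
top cap_wing [([0.528, -0.311, 0.046], 0.9), ([0.676, -0.185, 0.052], 0.74), ([0.544, 0.175, 0.197], 0.62)]
scene cap [([0.547, 0.179, 0.145], 0.77), ([0.521, -0.318, 0.005], 0.62), ([0.548, 0.177, 0.001], 0.54)]
top cap [([0.674, -0.186, -0.0], 0.75), ([0.547, 0.174, 0.149], 0.65), ([0.52, -0.309, -0.0], 0.64)]
```

View pics/bin.png

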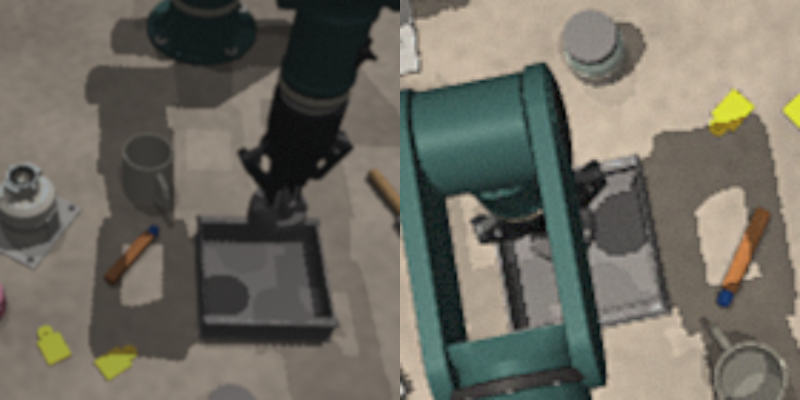

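The tub stands open (left half, ~25,180) and the cap hangs upright over the bin. Lower it.

Run:
```python
from turn import *
R=rot(np.radians(297.3));P=[.5475,.177]
print(ctrl.line_to([*P,.235],R,feed=.08,stop_force=8));ctrl.pause(.3);show("low",avg(3))
print(ctrl.line_to([*P,.213],R,feed=.015,stop_force=4));ctrl.pause(.3)
show("down",avg(5));s=ctrl.sense();print(s["finger_force"])
```

```text
False
low [0.5475 0.177  0.2352] [ 0.4  0.1 -1.4] [-0.019 -0.013 -0.017] 27.8
True
down [0.5474 0.177  0.2188] [-0.3  0.4  5.7] [-0.079 -0.05  -0.039] 29.2
81.56372308731079
```

Run:
```python
from turn import *
R=rot(np.radians(297.3));P=[.5475,.177]
ctrl.line_to([*P,.2188],R,feed=.01);ctrl.pause(.2)
ctrl.ungrasp();ctrl.pause(.4);show("open",avg(3))
ctrl.line_to([*P,.40],R,feed=.08)
ctrl.goto_joints([57.519,4.996,78.535,0,96.463,-5.907]);ctrl.pause(.3)
show("away",avg(3));print(ctrl.sense()["finger_force"])
cv2.imwrite("pics/end.png",np.hstack([cv2.resize(ctrl.get_image("scene")[130:330,140:400],(400,308)),cv2.resize(ctrl.get_image("top")[110:300,120:400],(400,308))]))
for c in("scene","top"):
  for q in("cap","cap_wing"): print(c,q,[(np.round(d["centre"],3).tolist(),round(d["score"],2)) for d in ctrl.tip_of(c,q)][:4])
```

```text
open [0.5475 0.177  0.2188] [-0.2  0.3 -0.2] [ 0.026 -0.012  0.031] 30.86
away [0.2466 0.4917 0.4047] [0.1 0.2 0. ] [ 0.02   0.001 -0.001] 35.23
0.0
scene cap [([0.548, 0.18, 0.005], 0.97), ([0.52, -0.316, 0.002], 0.85), ([0.675, -0.187, -0.0], 0.73)]
scene cap_wing [([0.676, -0.183, 0.048], 0.83), ([0.546, 0.178, 0.055], 0.67), ([0.525, -0.312, 0.05], 0.6)]
top cap [([0.674, -0.186, -0.004], 0.94), ([0.524, -0.311, 0.002], 0.8), ([0.545, 0.178, 0.008], 0.7)]
top cap_wing [([0.676, -0.187, 0.047], 0.79), ([0.545, 0.176, 0.057], 0.68), ([0.529, -0.313, 0.046], 0.58)]
```

View pics/end.png

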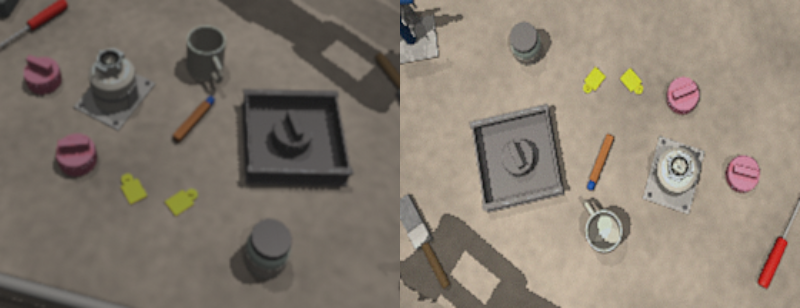

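The cap stands upright in the middle of the bin (top view ~520,155), the tub is open and the bystanders are in place.

```bash
python3 -c "
from workcell import ctrl
print(ctrl.sign_off())"
```

```text
the job is handed in; nothing more can be done
None
```

The tub is open and its cap stands upright and released near the centre of the grey bin's floor; nothing else appears moved in the last pictures, and I handed the job in at about 35 s without seeing the verdict.

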